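# Slide a culture dish over the lip into a colony counter's pocket

### The job

Push the round culture dish along the loading deck of the colony counter, over the raised lip, until it drops into the square pocket under the magnifier and lies flat on the lit panel. Slide it without ever lifting it clear of the counter, lean the tool so that nothing bumps the magnifier, leave the things around it where they are, and draw back.

Things in the scene. Friction and masses are not known exactly. Their poses are not given: they have to be found in the camera images.
- counter: Colony counter fixed on the worktop: a flat white and aluminium stand, 290 x 170 mm; place and yaw vary. Origin at worktop level under the pocket's centre; x points from the loading deck to the pocket (away from the robot, within 17 degrees), y left, z up. The flat loading deck spans x -195 to -67 mm, 170 mm wide, 30 mm above the worktop.
- lip (a point): Middle of the lip's top, 50 mm before the pocket's centre, 34 mm above the worktop (4 above the deck); axes as the counter's. The lip is a straight ridge along y, its flat top 7 mm wide, with a 16 degree ramp, 13 mm long, on the deck side and a sheer 12 mm drop into the pocket. 37 mm high guide fins before it flare from 94 mm apart at the lip to about 130 mm apart at x = -91 mm.
- pocket (a point): Centre of the pocket's floor (white lit panel), 22 mm above the worktop; axes as the counter's. The pocket is 94 x 94 mm, open at the top; the lip bounds it on the near side (34 mm above the worktop), rails on both sides and a stop on the far side (37 mm above the worktop).
- magnifier: Round magnifier in a black frame, 104 mm across, fixed level over the pocket on a post beyond it. Origin and axes as the counter's. Underside 150 mm, top 166 mm above the worktop (post cap 176); centre at x = 12 mm, front edge at x = -40 mm: a gripper pointing straight down cannot follow the dish to the pocket, so lean it back, away from the magnifier, 20 to 45 degrees from vertical. Do not bump it.
- dish_mid (a point): Centre (half-way up) of the dish to be moved: closed, flat, round, 89 mm across, 15 mm high, about 40 g, solid for contact, loose on the loading deck, 117 to 135 mm before the pocket's centre and up to 15 mm off its middle line. z is its axis. Seated in the pocket, its top is as high as the rails and its centre 7.5 mm above pocket.
- bottle: Bystander: bottle with blue cap, 56 mm across, 105 mm high, left of the counter's far half; origin at its underside.
- spare_dish: Bystander: another closed dish of the same size, lying on the worktop right of the counter; origin at its underside.
- timer: Bystander: white bench timer, 66 x 66 x 20 mm, on the worktop right of the counter's far half; origin at its underside.
- tape: Bystander: roll of tape lying flat, 96 mm across, 19 mm high, on the worktop left of the counter; origin at its underside.

How it is judged:
By the outcome, as a careful person would: the job done as asked, in the order asked, and still so for the second after the job is handed in, with the robot touching nothing.
It also fails if it takes over 32 s, if anything falls off the work surface, if the arm or the gripper's body presses on something with over 40 N, if the wrist force passes 120 N, or if a joint passes its speed limit or range.

### The arm

A 7-joint arm with a two-finger parallel gripper is mounted at the origin on a cart in front of the work surface, level with it; the furniture and walls round the work are solid. World frame = base frame: x ahead of the robot, y to its left, z up, the work surface at z = 0. Lengths are in mm, angles in rad, forces in N, time in s.
With the tool pointing down it reaches from about 400 to 875 mm from the base axis. Payload 6.5 kg.
Tool frame: the origin (TCP) lies midway between the tips of the shut fingers; the grasp point (between the pads) lies 19 mm behind it; z points along the fingers, y is the direction in which the jaws open and shut (so a half turn about z gives the same grasp; the last joint's range is limited). The gripper opens to 88 mm and grips with 3 to 60 N. Pads are 18 mm wide; open, the fingers measure 123 mm over their backs; the gripper's body (75 mm by 187 mm) begins 45 mm behind the grasp point.
Start: joints at [1.074, 0.536, -0.004, 1.538, 0.003, 1.067, -0.071], TCP at [271.434, -590.605, 238.716] pointing down, gripper open.
Joint ranges: [-2.7, 2.7], [-0.37, 2.16], [-1.27, 1.26], [0.24, 2.4], [-1.31, 4.45], [0.19, 1.91], [-2.76, 2.76]. Speed limits (rad/s): [2.39, 2.39, 3.14, 3.14, 3.14, 3.14, 3.14].

### API

Orientations are given as a 3x3 rotation matrix whose columns are the frame's x, y, z axes.
In Python, from cell import env gives the robot as it stands.
- The arm moves only by the shell command python3 -m crank 'ROWS' [FORCE]. ROWS is JSON, a list of rows, each a list of 7 numbers: the closure, from -1 (fully open) to 1 (shut), then the shift along the world's x, y, z in mm, then the turn, a rotation vector about the world's x, y, z in rad. A call has 1 to 12 rows; each row shifts and turns the commanded pose from where the row before left it; what a row does not reach is not made up. A row lasts 1/8 s, in which the tool goes at most 62.5 mm and 10.7 degrees, less where a joint would pass 70% of its speed; a pose out of reach is approached as far as the arm can. A call is refused whole if a number of a shift passes 62.5 or a number of a turn 0.188, either way. A call with a gripper value outside its range is refused whole. The fingers move at their own pace and stop on an object; FORCE is the grip in N (left out, the last holds). Time passes only in rows, so rows that do not move let the fingers close. It gives the time, the measured TCP pose, the force and the opening at its end, in the units of the state.
- env.get_obs(): the state, without advancing time (a new reading comes with each control period).
- env.capture(name): name is "side" or "top"; returns a dict with "frame" (420x560x3 uint8, blue, green, red), "fx", "fy", "cx", "cy" (pixels), "dist" ([k1, k2, p1, p2, k3] as OpenCV has them; the pictures are not rectified), "eye" and "orientation" of the camera in the world. Camera axes: x right, y down, z forward; pixel columns grow to the right and rows downward; lengths in mm; the calibration is good to about 2 mm. A picture is of the moment at which its call begins. There is no depth.
- env.close_job(): hands the job in, once; it reports no verdict.
The state is a dict: "time_s": time; "q": joint angles; "joint_vel": joint speeds; "joint_efforts": joint torques, N m; "tool_pos": TCP position; "eef_rot": TCP orientation; "force": force on the tool from outside, world axes, zero at the start; "moment": the same for the moment, N m; "width": finger opening in mm.
Only numpy, scipy, OpenCV 4.12 (cv2) and the standard library are available. Lean on these libraries where they do the work, as an engineer would, in place of code of your own. Each camera call takes 0.05 s, during which the arm holds its last target.

## Working session

There is one attempt and no reset: what is moved stays moved. The work goes in short steps, Python scripts to look and compute and a shell command to move; the robot and the scene stay as the last step left them, time stands still between calls to the robot, and variables do not carry over. Pictures are saved under pics/ and viewed, and the job is handed in when it is done.

```bash
ls; mkdir -p pics; python3 - <<'E'
from cell import env
import cv2,numpy as np
o=env.get_obs();print(o['time_s'],o['tool_pos'],o['eef_rot'],o['width'],o['force'])
for n in("top","side"):
    c=env.capture(n);cv2.imwrite(f"pics/{n}0.png",c["frame"])
    print(n,{k:(np.round(v,4).tolist() if not np.isscalar(v) else v) for k,v in c.items() if k!="frame"})
E
```

```text
pics
0.0 [ 271.15889432 -590.05771585  237.84401608] [[ 9.08612423e-01  4.17639521e-01 -8.33906708e-04]
 [ 4.17640336e-01 -9.08611150e-01  1.52594248e-03]
 [-1.20403045e-04 -1.73476337e-03 -9.99998488e-01]] 87.71405864859842 [-0.10549434  1.14029845  0.24893935]
top {'fx': 504.7022257342025, 'fy': 504.7022257342025, 'cx': 282.0710804832334, 'cy': 207.81220172617233, 'dist': [-0.0807, 0.0, 0.0, 0.0, 0.0], 'eye': [528.939, 66.9849, 1016.6059], 'orientation': [[0.0227, -0.9913, 0.1293], [-0.9997, -0.0223, 0.0048], [-0.0019, -0.1294, -0.9916]]}
side {'fx': 528.3627903220415, 'fy': 528.3627903220415, 'cx': 276.0275088875376, 'cy': 203.20078219029284, 'dist': [-0.0613, 0.0, 0.0, 0.0, 0.0], 'eye': [188.1236, 887.8864, 487.3967], 'orientation': [[-0.8662, -0.2036, 0.4564], [-0.4997, 0.3481, -0.7932], [0.0026, -0.9151, -0.4032]]}
```

View pics/top0.png

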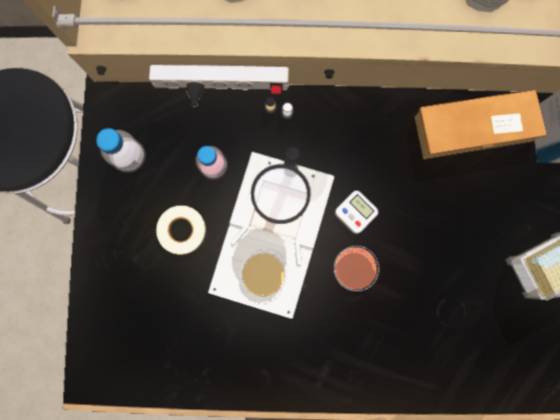

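View pics/side0.png

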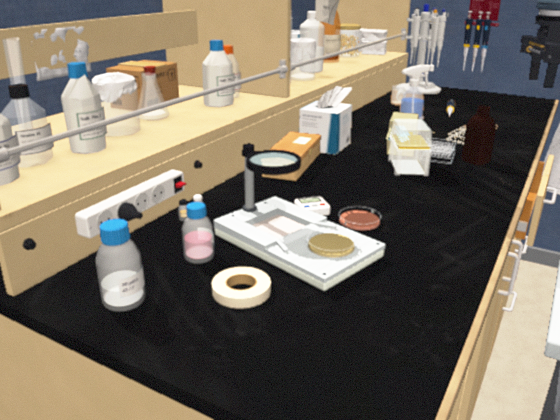

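```bash
python3 - <<'E'
import cv2
a=cv2.imread("pics/top0.png")[110:310,180:400];cv2.imwrite("pics/top0c.png",cv2.resize(a,None,fx=3,fy=3,interpolation=cv2.INTER_CUBIC)[:600])
E
```

```text
(no output)
```

View pics/top0c.png

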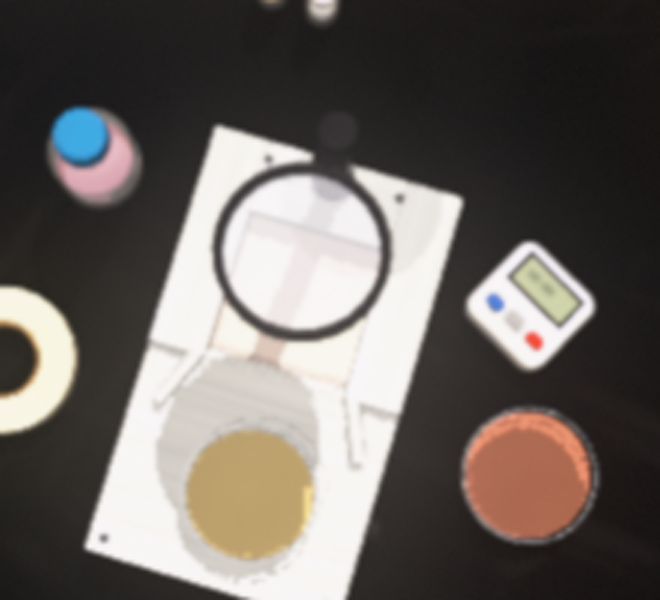

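```bash
cat > h.py <<'E'
import cv2,numpy as np
CAM={}
def load(env,n):
    c=env.capture(n);return c
def ray(c,u,v):
    K=np.array([[c['fx'],0,c['cx']],[0,c['fy'],c['cy']],[0,0,1]])
    p=cv2.undistortPoints(np.array([[[u,v]]],float),K,np.array(c['dist']))[0,0]
    return np.array(c['orientation'])@np.array([p[0],p[1],1])
def at(c,u,v,z):
    d=ray(c,u,v);e=np.array(c['eye']);return e+d*(z-e[2])/d[2]
def proj(c,P):
    K=np.array([[c['fx'],0,c['cx']],[0,c['fy'],c['cy']],[0,0,1]])
    R=np.array(c['orientation']).T
    return cv2.projectPoints(np.array(P,float).reshape(-1,1,3),cv2.Rodrigues(R)[0],-R@np.array(c['eye']),K,np.array(c['dist']))[0][:,0]
E
python3 - <<'E'
from cell import env
from h import *
c=env.capture("top");s=env.capture("side")
import pickle;[x.pop for x in()];pickle.dump((c,s),open('cams.pkl','wb'))
f=lambda x,y:(x/3+180-1/3,y/3+110-1/3)
P={'FL':(*f(217,126),37),'FR':(*f(463,199),37),'NL':(*f(85,547),30),'NR':(293,318,30)}
W={k:at(c,*v) for k,v in P.items()}
for k,v in W.items():print(k,v.round(1))
for a,b in('FL','FR'),('NL','NR'),('FL','NL'),('FR','NR'):
    d=W[a]-W[b];print(a,b,np.hypot(d[0],d[1]).round(1),np.degrees(np.arctan2(d[1],d[0])).round(2))
print('dish',at(c,*f(250,494),38),'lens',at(c,*f(302,251),158), 'bottle',at(c,*f(80,136),105),'timer',at(c,*f(530,305),20),'spare',at(c,*f(530,475),8))
# fit
from scipy.optimize import least_squares
M={'FL':(95,85),'FR':(95,-85),'NL':(-195,85),'NR':(-195,-85)}
def r(p):
    t=p[2];R=np.array([[np.cos(t),-np.sin(t)],[np.sin(t),np.cos(t)]])
    return np.concatenate([R@M[k]+p[:2]-W[k][:2] for k in M])
o=least_squares(r,[600,0,-.2]);print(o.x,np.degrees(o.x[2]),o.fun.round(1))
E
python3 - <<'E'
import cv2
a=cv2.imread("pics/top0.png")[225:325,200:320];cv2.imwrite("pics/top0d.png",cv2.resize(a,None,fx=6,fy=6,interpolation=cv2.INTER_CUBIC))
a=cv2.imread("pics/side0.png")[180:290,200:400];cv2.imwrite("pics/side0d.png",cv2.resize(a,None,fx=4,fy=4,interpolation=cv2.INTER_CUBIC))
E
```

```text
FL [767.9 134.1  37. ]
FR [722.4 -29.4  37. ]
NL [489.9 211.5  30. ]
NR [444.3  45.9  30. ]
FL FR 169.7 74.42
NL NR 171.8 74.61
FL NL 288.6 -15.56
FR NR 288.0 -15.15
dish [526.5996626  105.50285527  38.        ] lens [665.98019604  74.71145188 158.        ] bottle [743.29612683 213.90833693 105.        ] timer [655.15712029 -76.27560476  20.        ] spare [543.05471473 -78.58866698   8.        ]
[ 6.54340280e+02  7.72568473e+01 -2.68569551e-01] -15.387901787062887 [ 0.6 -0.1  1.  -0.5 -1.  -0.6 -0.5  1.2]
```

View pics/top0d.png

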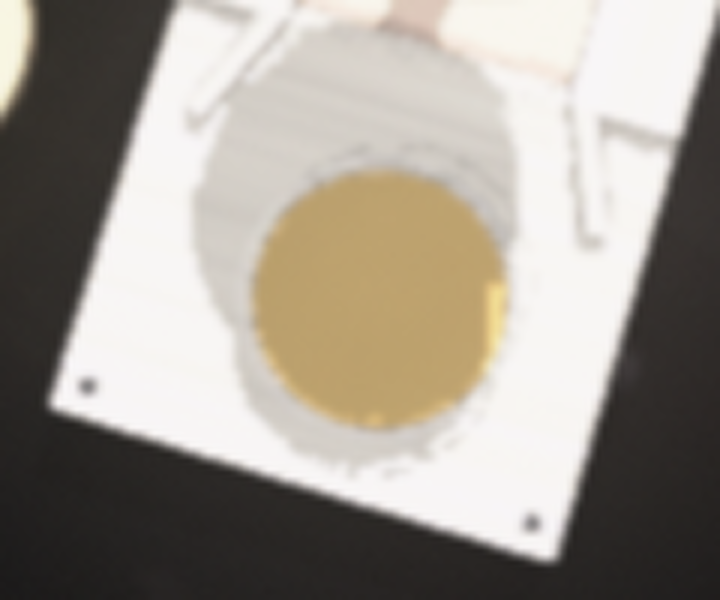

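View pics/side0d.png

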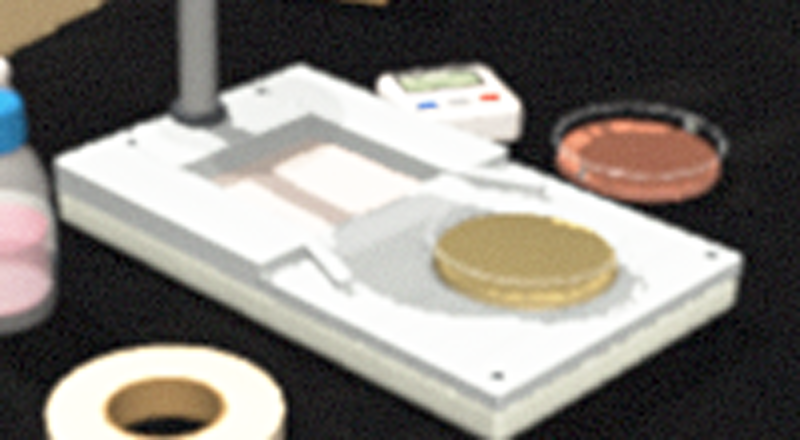

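```bash
cat > ov.py <<'E'
from h import *
import pickle
T=np.radians(-15.39);O=np.array([654.3,77.3])
ex=np.array([np.cos(T),np.sin(T)]);ey=np.array([-np.sin(T),np.cos(T)])
def w(x,y,z):return np.array([*(O+x*ex+y*ey),z])
def loc(p):d=np.array(p[:2])-O;return np.array([d@ex,d@ey])
def overlay(c,img,box,sc,dish,out,dz=30):
    x0,y0,x1,y1=box
    a=cv2.resize(img[y0:y1,x0:x1],None,fx=sc,fy=sc,interpolation=cv2.INTER_CUBIC)
    def pl(P,col,closed=True):
        q=(proj(c,P)+.5-np.array([x0,y0]))*sc-.5
        cv2.polylines(a,[np.round(q).astype(int).reshape(-1,1,2)],closed,col,1)
    for z,col in((dz,(255,0,0)),(dz+15,(0,0,255))):
        pl([[dish[0]+44.5*np.cos(t),dish[1]+44.5*np.sin(t),z] for t in np.linspace(0,6.28,60)],col)
    pl([w(x,y,22) for x,y in((-47,-47),(-47,47),(47,47),(47,-47))],(0,160,0))
    pl([w(-46.5,-47,34),w(-46.5,47,34)],(255,0,255))
    pl([w(-195,-85,30),w(-195,85,30),w(-67,85,30),w(-67,-85,30)],(0,160,0))
    pl([w(95,-85,37),w(95,85,37),w(-67,85,37),w(-67,-85,37)],(200,160,0))
    pl([w(12+52*np.cos(t),52*np.sin(t),150) for t in np.linspace(0,6.28,60)],(0,200,200))
    cv2.imwrite(out,a)
E
python3 - <<'E'
from ov import *
c,s=pickle.load(open('cams.pkl','rb'))
d=at(c,263,275,41);print(d,loc(d))
overlay(c,cv2.imread('pics/top0.png'),(200,140,350,325),3,d,'pics/o1.png')
overlay(s,cv2.imread('pics/side0.png'),(200,140,400,290),4,d,'pics/o2.png')
E
```

```text
[525.33521418 105.35067019  41.        ] [-131.78463969   -7.18086495]
```

View pics/o1.png

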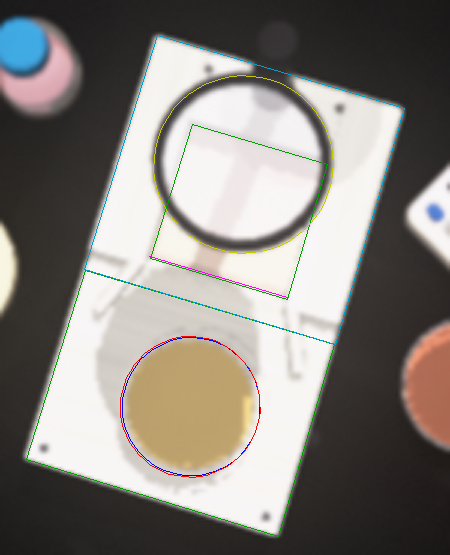

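View pics/o2.png

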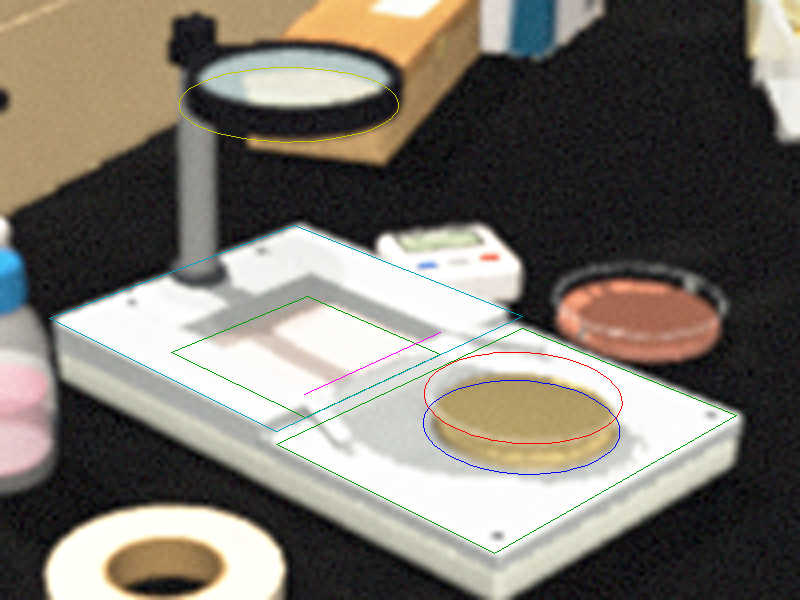

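```bash
python3 -m crank '[[0.32,22,30,0,0,0,0.163],[0.32,22,30,0,0,0,0.163],[0.32,22,30,0,0,0,0.163],[0.32,22,30,0,0,0,0.163],[0.32,22,30,0,0,0,0.163],[0.32,22,30,0,0,0,0.163],[0.32,22,30,0,0,0,0.163],[0.32,22,30,0,0,0,0.163],[0.32,22,30,0,0,0,0.163],[0.32,22,30,0,0,0,0.163],[0.32,22,30,0,0,0,0.163],[0.32,22,30,0,0,0,0.163]]'; cat > st.py <<'E'
from cell import env
from ov import *
from scipy.spatial.transform import Rotation as Ro
def target(a):
    a=np.radians(a);E=np.array([*ex,0]);Y=-np.array([*ey,0])
    z=np.sin(a)*E+np.array([0,0,-np.cos(a)]);return np.column_stack([np.cross(Y,z),Y,z])
def state(a=None):
    o=env.get_obs();R=np.array(o['eef_rot'])
    print('t',round(o['time_s'],2),'tcp',np.round(o['tool_pos'],1),'loc',loc(o['tool_pos']).round(1),'F',np.round(o['force'],1),'w',round(o['width'],1))
    print('q',np.round(o['q'],2),'lean',np.degrees(np.arcsin(R[:,2]@[*ex,0])).round(1),'zax',R[:,2].round(3))
    if a is not None:print('rotvec to lean',a,Ro.from_matrix(target(a)@R.T).as_rotvec().round(3))
    return o
E
python3 -c "
from st import *
state(0);state(20)"
```

```text
time_s: 1.7
tool_pos: [535.9, -229.7, 238.6]
eef_rot: [[-0.732, 0.681, -0.0], [0.681, 0.732, -0.0], [0.0, -0.0, -1.0]]
force: [-0.1, -0.5, -0.8]
width: 29.5
t 1.7 tcp [ 535.9 -229.7  238.6] loc [ -32.7 -327.4] F [-0.1 -0.5 -0.8] w 29.5
q [ 0.73  0.48 -0.54  1.7   0.28  1.04  0.92] lean -0.0 zax [-0. -0. -1.]
rotvec to lean 0 [-0.   -0.   -2.66]
t 1.7 tcp [ 535.9 -229.7  238.6] loc [ -32.7 -327.4] F [-0.1 -0.5 -0.8] w 29.5
q [ 0.73  0.48 -0.54  1.7   0.28  1.04  0.92] lean -0.0 zax [-0. -0. -1.]
rotvec to lean 20 [ 0.416 -0.232 -2.625]
```

```bash
sed -i 's/Y=-np.array/Y=np.array/' st.py; python3 -c "
from st import *
state(0);state(20);print(w(-215,-7,100),w(-192,-7,36))"
```

```text
t 1.7 tcp [ 535.9 -229.7  238.6] loc [ -32.7 -327.4] F [-0.1 -0.5 -0.8] w 29.5
q [ 0.73  0.48 -0.54  1.7   0.28  1.04  0.92] lean -0.0 zax [-0. -0. -1.]
rotvec to lean 0 [ 0.    -0.     0.481]
t 1.7 tcp [ 535.9 -229.7  238.6] loc [ -32.7 -327.4] F [-0.1 -0.5 -0.8] w 29.5
q [ 0.73  0.48 -0.54  1.7   0.28  1.04  0.92] lean -0.0 zax [-0. -0. -1.]
rotvec to lean 20 [-0.172 -0.308  0.476]
[445.15181144 127.60939495 100.        ] [467.32707141 121.50547447  36.        ]
```

```bash
python3 -m crank '[[0.32,0,35,0,0,0,0.06],[0.32,0,35,0,0,0,0.06],[0.32,0,35,0,0,0,0.06],[0.32,-7,35,0,0,0,0.06],[0.32,-7,35,0,0,0,0.06],[0.32,-8,35,0,0,0,0.06],[0.32,-10,35,0,0,0,0.06],[0.32,-10,35,0,0,0,0.06],[0.32,-10,35,0,-0.027,-0.096,0],[0.32,-10,35,0,-0.027,-0.096,0],[0.32,0,0,-10,-0.027,-0.096,0],[0.32,0,0,-10,-0.016,-0.058,0]]';  python3 -c "
from st import *
state(20)"
```

```text
time_s: 3.2
tool_pos: [471.8, 120.7, 218.7]
eef_rot: [[-0.901, 0.268, 0.341], [0.25, 0.964, -0.095], [-0.354, 0.0, -0.935]]
force: [1.2, -0.7, -0.0]
width: 29.6
t 3.2 tcp [471.8 120.7 218.7] loc [-187.4   -6.6] F [ 1.2 -0.7 -0. ] w 29.6
q [ 0.12  0.22 -0.69  2.19  0.7   0.65  0.21] lean 20.8 zax [ 0.341 -0.095 -0.935]
rotvec to lean 20 [0.003 0.013 0.002]
```

```bash
python3 -m crank '[[0.32,-4,1,-40,0,0,0],[0.32,-4,1,-40,0,0,0],[0.32,-4,1,-40,0,0,0],[0.32,-4,1,-28,0,0,0],[0.32,0,0,0,0,0,0]]';  python3 -c "
from st import *
state(20)
c=env.capture('side');im=c['frame'];cv2.imwrite('pics/s2.png',cv2.resize(im[140:300,200:420],None,fx=3.5,fy=3.5,interpolation=cv2.INTER_CUBIC))
c=env.capture('top');im=c['frame'];cv2.imwrite('pics/t2.png',cv2.resize(im[140:340,180:360],None,fx=3,fy=3,interpolation=cv2.INTER_CUBIC))
"
```

```text
time_s: 3.82
tool_pos: [455.2, 123.7, 69.4]
eef_rot: [[-0.903, 0.269, 0.335], [0.251, 0.963, -0.095], [-0.349, -0.002, -0.937]]
force: [-0.7, -0.8, 0.1]
width: 29.9
t 3.83 tcp [455.2 123.7  69.4] loc [-204.2   -8.1] F [-0.7 -0.8  0.1] w 29.9
q [-0.16  0.51 -0.44  2.31  1.38  0.47 -0.53] lean 20.4 zax [ 0.335 -0.095 -0.937]
rotvec to lean 20 [0.004 0.006 0.003]
```

View pics/s2.png

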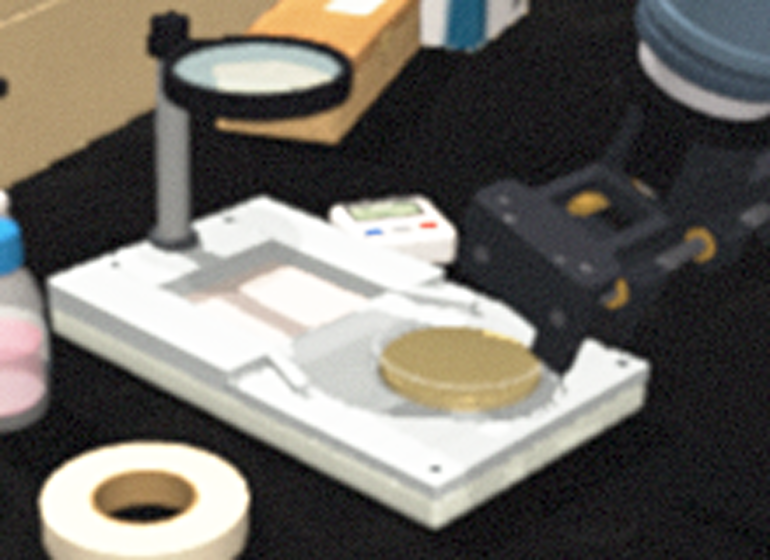

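View pics/t2.png

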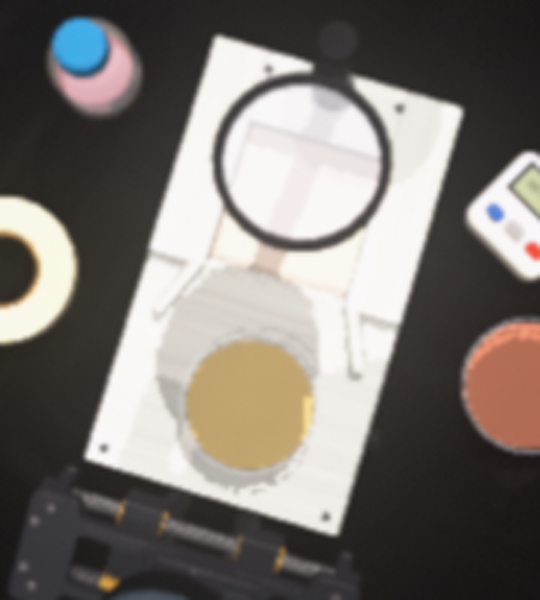

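```bash
python3 -m crank '[[0.32,0,0,-12,0,0,0],[0.32,0,0,-12,0,0,0],[0.32,0,0,-9,0,0,0],[0.32,0,0,0,0,0,0]]';  python3 -c "
from st import *
state(20)
c=env.capture('side');im=c['frame'];cv2.imwrite('pics/s3.png',cv2.resize(im[180:290,270:420],None,fx=5,fy=5,interpolation=cv2.INTER_CUBIC))
"
```

```text
time_s: 4.42
tool_pos: [458.1, 123.5, 38.7]
eef_rot: [[-0.9, 0.272, 0.34], [0.255, 0.962, -0.095], [-0.353, 0.001, -0.936]]
force: [-0.6, 0.2, 0.7]
width: 30.1
t 4.42 tcp [458.1 123.5  38.7] loc [-201.4   -7.5] F [-0.6  0.2  0.7] w 30.1
q [-0.18  0.59 -0.42  2.32  1.57  0.47 -0.71] lean 20.7 zax [ 0.34  -0.095 -0.936]
rotvec to lean 20 [0.002 0.011 0.007]
```

View pics/s3.png

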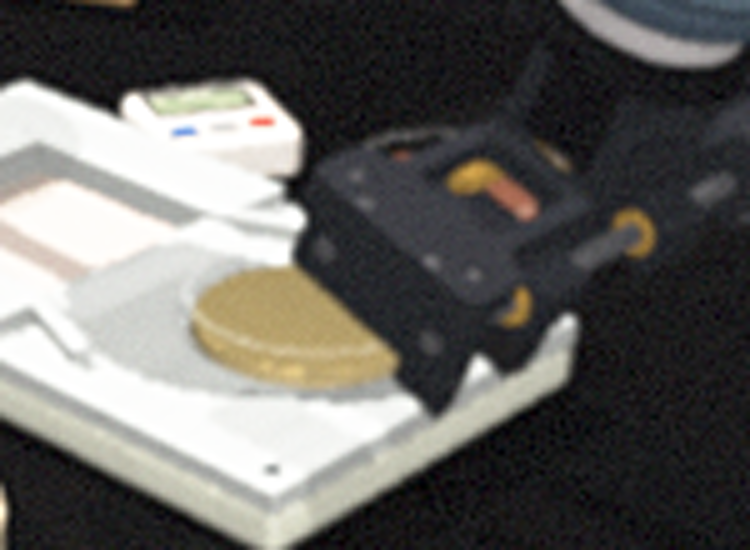

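```bash
python3 -m crank '[[0.32,5.9,-1.1,-1,-0.006,-0.022,0],[0.32,5.9,-1.1,0,-0.006,-0.022,0],[0.32,5.9,-1.1,0,-0.006,-0.022,0],[0.32,5.9,-1.1,0,-0.006,-0.022,0],[0.32,5.9,-1.1,0,-0.006,-0.022,0],[0.32,5.9,-1.1,0,-0.006,-0.022,0],[0.32,5.9,-1.1,0,-0.006,-0.022,0],[0.32,5.9,-1.1,0,-0.006,-0.022,0]]';  python3 -c "
from st import *
state(33)
c=env.capture('side');im=c['frame'];cv2.imwrite('pics/s4.png',cv2.resize(im[180:290,270:420],None,fx=5,fy=5,interpolation=cv2.INTER_CUBIC))
c=env.capture('top');im=c['frame'];cv2.imwrite('pics/t4.png',cv2.resize(im[140:340,180:360],None,fx=3,fy=3,interpolation=cv2.INTER_CUBIC))
"
```

```text
time_s: 5.48
tool_pos: [505.1, 114.5, 37.0]
eef_rot: [[-0.824, 0.271, 0.498], [0.233, 0.963, -0.138], [-0.517, 0.002, -0.856]]
force: [-0.5, 0.1, 0.3]
width: 29.8
t 5.47 tcp [505.1 114.5  37. ] loc [-153.8   -3.7] F [-0.5  0.1  0.3] w 29.8
q [-0.19  0.66 -0.42  2.32  1.91  0.66 -1.03] lean 31.1 zax [ 0.498 -0.138 -0.856]
rotvec to lean 33 [-0.011 -0.031  0.006]
```

View pics/s4.png

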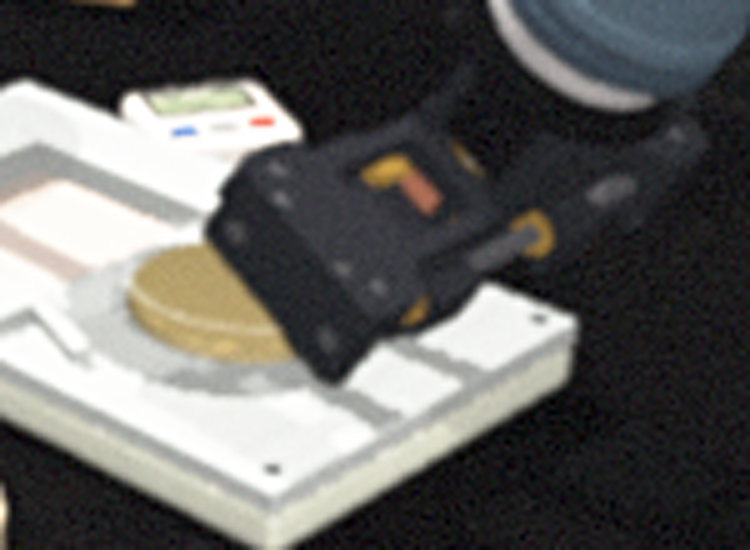

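View pics/t4.png

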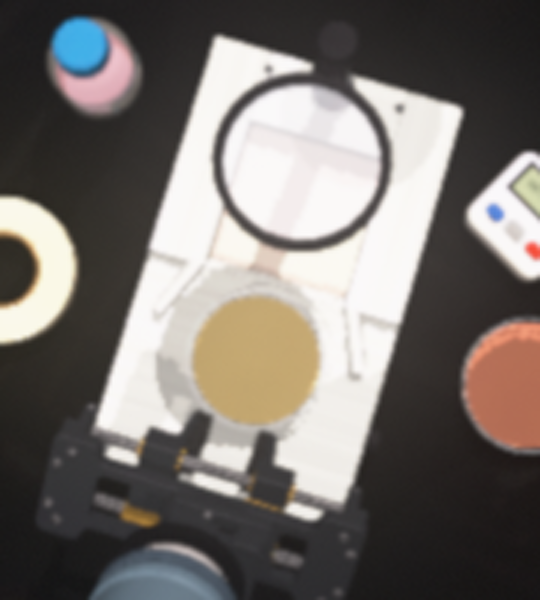

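```bash
python3 -c "
from ov import *
c,s=pickle.load(open('cams.pkl','rb'))
d=at(c,255.5/3+180-.3,360/3+140-.3,41);print(d,loc(d))"
```

```text
[554.68642766 102.54385774  41.        ] [-102.7410158    -2.09757463]
```

```bash
python3 -m crank '[[0.32,5.2,-1.15,0.2,-0.009,-0.03,0.004],[0.32,5.2,-1.15,0.2,0,0,0],[0.32,5.2,-1.15,0.2,0,0,0],[0.32,5.2,-1.15,0.2,0,0,0],[0.32,5.2,-1.15,0.2,0,0,0],[0.32,5.2,-1.15,0.2,0,0,0],[0.32,5.2,-1.15,0.2,0,0,0],[0.32,5.2,-1.15,0.2,0,0,0],[0.32,5.2,-1.15,0.2,0,0,0],[0.32,5.2,-1.15,0.2,0,0,0]]';  python3 -c "
from st import *
state(33)
c=env.capture('side');im=c['frame'];cv2.imwrite('pics/s5.png',cv2.resize(im[150:290,230:400],None,fx=4,fy=4,interpolation=cv2.INTER_CUBIC))
c=env.capture('top');im=c['frame'];cv2.imwrite('pics/t5.png',cv2.resize(im[140:340,180:360],None,fx=3,fy=3,interpolation=cv2.INTER_CUBIC))
"
```

```text
time_s: 6.82
tool_pos: [557.0, 103.0, 38.7]
eef_rot: [[-0.81, 0.267, 0.523], [0.225, 0.964, -0.144], [-0.542, 0.001, -0.84]]
force: [0.2, 0.6, 0.2]
width: 29.9
t 6.83 tcp [557.  103.   38.7] loc [-100.7   -1. ] F [0.2 0.6 0.2] w 29.9
q [-0.16  0.69 -0.38  2.23  1.93  0.62 -0.96] lean 32.8 zax [ 0.523 -0.144 -0.84 ]
rotvec to lean 33 [-0.002 -0.002  0.002]
```

View pics/s5.png

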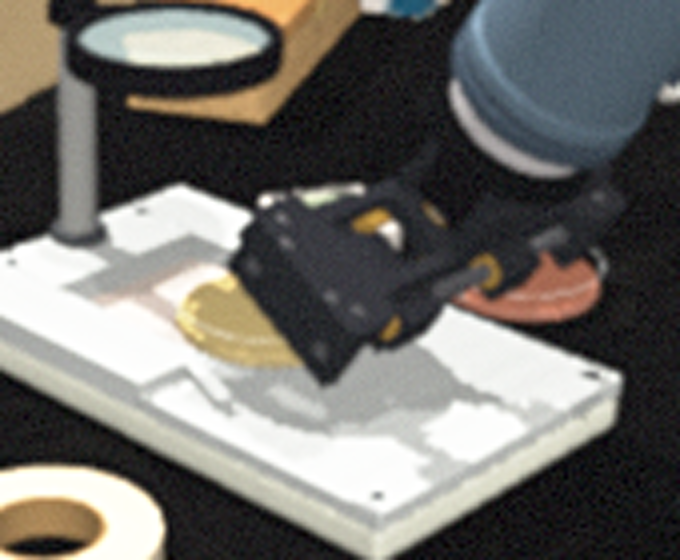

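View pics/t5.png

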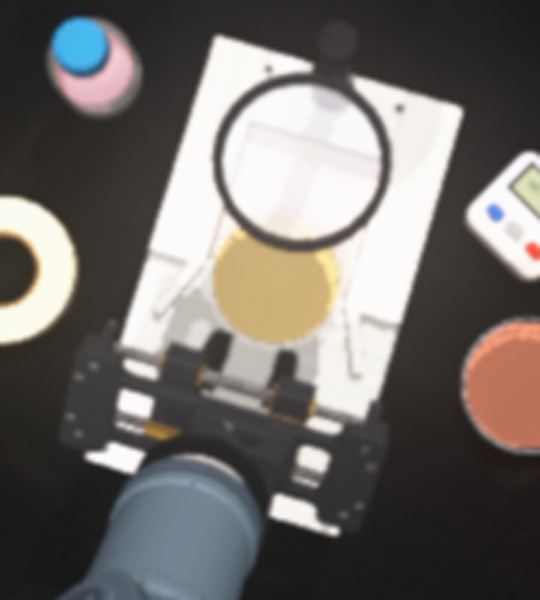

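```bash
python3 -m crank '[[0.32,3.7,-1.0,0.3,0,0,0],[0.32,3.7,-1.0,0.3,0,0,0],[0.32,3.7,-1.0,0.3,0,0,0],[0.32,3.7,-1.0,0.3,0,0,0],[0.32,3.7,-1.0,0.3,0,0,0],[0.32,3.7,-1.0,0.3,0,0,0],[0.32,3.7,-1.0,0.3,0,0,0],[0.32,3.7,-1.0,0,0,0,0],[0.32,3.7,-1.0,0,0,0,0],[0.32,3.7,-1.0,0,0,0,0]]';  python3 -c "
from st import *
state(33)
c=env.capture('side');im=c['frame'];cv2.imwrite('pics/s6.png',cv2.resize(im[150:290,210:380],None,fx=4,fy=4,interpolation=cv2.INTER_CUBIC))
c=env.capture('top');im=c['frame'];cv2.imwrite('pics/t6.png',cv2.resize(im[140:290,220:340],None,fx=4,fy=4,interpolation=cv2.INTER_CUBIC))
"
```

```text
time_s: 8.18
tool_pos: [593.9, 93.0, 40.8]
eef_rot: [[-0.809, 0.267, 0.523], [0.225, 0.964, -0.144], [-0.542, 0.001, -0.84]]
force: [-0.6, -0.1, 0.2]
width: 29.9
t 8.18 tcp [593.9  93.   40.8] loc [-62.4  -0.9] F [-0.6 -0.1  0.2] w 29.9
q [-0.14  0.7  -0.34  2.16  1.9   0.57 -0.87] lean 32.8 zax [ 0.523 -0.144 -0.84 ]
rotvec to lean 33 [-0.002 -0.002  0.002]
```

View pics/s6.png

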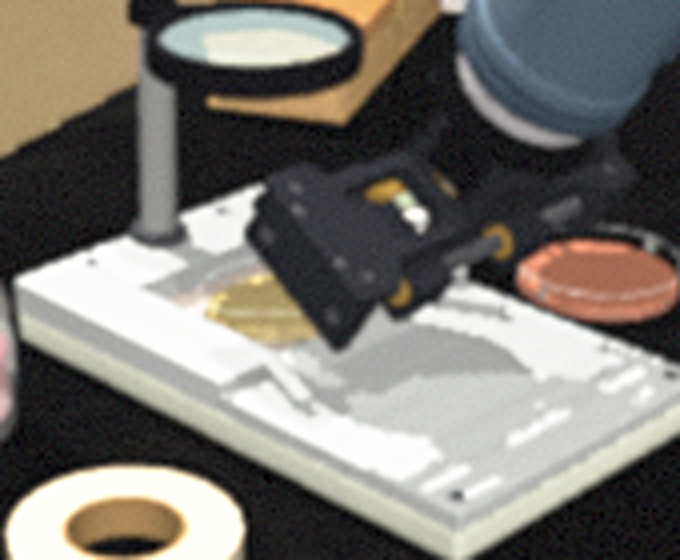

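View pics/t6.png

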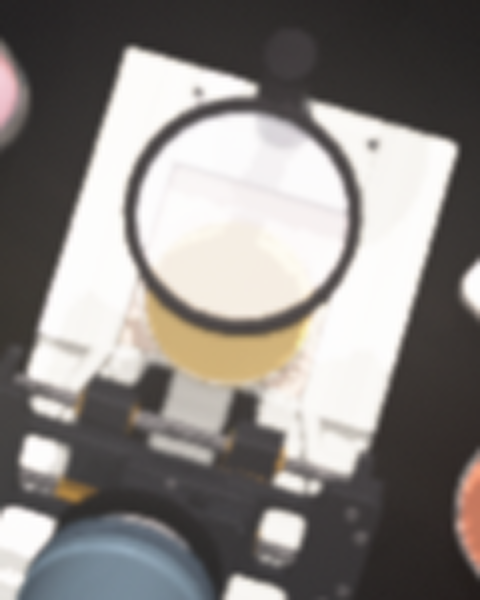

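```bash
python3 -m crank '[[0.32,2.4,-0.66,0,0,0,0],[0.32,2.4,-0.66,0,0,0,0],[0.32,2.4,-0.66,0,0,0,0],[0.32,2.4,-0.66,0,0,0,0],[0.32,2.4,-0.66,0,0,0,0],[0.32,0,0,0,0,0,0]]';  python3 -c "
from st import *
state(33)
c=env.capture('side');im=c['frame'];cv2.imwrite('pics/s7.png',cv2.resize(im[150:290,210:380],None,fx=4,fy=4,interpolation=cv2.INTER_CUBIC))
c=env.capture('top');im=c['frame'];cv2.imwrite('pics/t7.png',cv2.resize(im[140:290,220:340],None,fx=4,fy=4,interpolation=cv2.INTER_CUBIC))
"
```

```text
time_s: 9.02
tool_pos: [605.9, 89.7, 40.9]
eef_rot: [[-0.809, 0.267, 0.523], [0.225, 0.964, -0.144], [-0.543, 0.001, -0.84]]
force: [0.6, 0.6, 0.7]
width: 30.0
t 9.03 tcp [605.9  89.7  40.9] loc [-49.9  -0.9] F [0.6 0.6 0.7] w 30.0
q [-0.14  0.7  -0.32  2.14  1.89  0.55 -0.84] lean 32.9 zax [ 0.523 -0.144 -0.84 ]
rotvec to lean 33 [-0.002 -0.002  0.002]
```

View pics/s7.png

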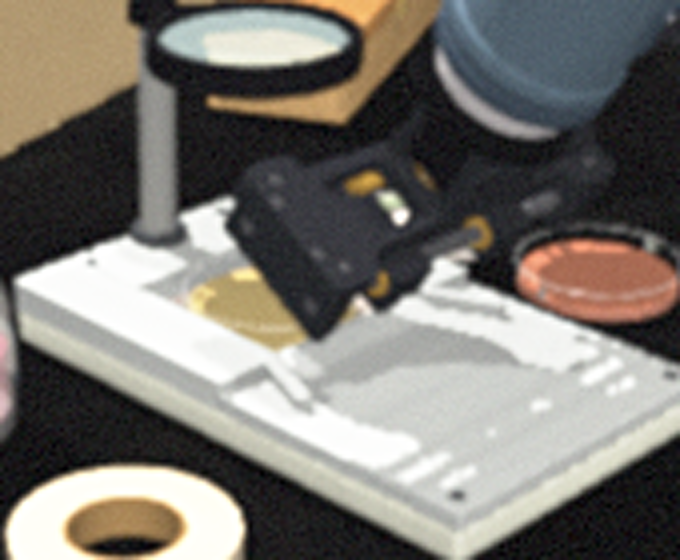

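View pics/t7.png

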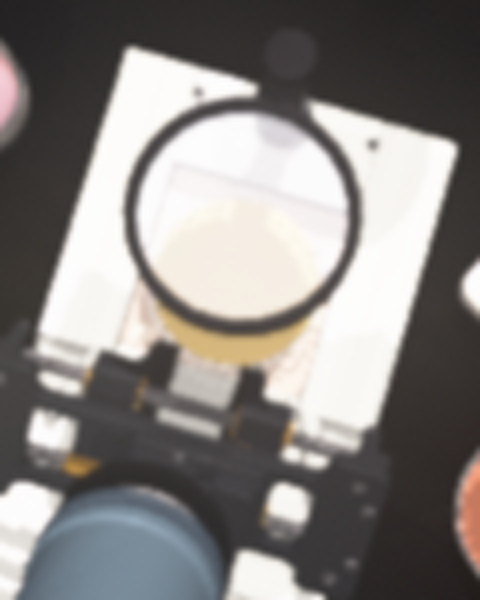

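```bash
python3 -m crank '[[0.32,1,-0.27,0,0,0,0],[0.32,1,-0.27,0,0,0,0],[0.32,1,-0.27,0,0,0,0],[0.32,0,0,0,0,0,0]]';  python3 -c "
from st import *
state(33)
c=env.capture('side');im=c['frame'];cv2.imwrite('pics/s8.png',cv2.resize(im[180:270,220:330],None,fx=6,fy=6,interpolation=cv2.INTER_CUBIC))
c=env.capture('top');im=c['frame'];cv2.imwrite('pics/t8.png',cv2.resize(im[140:240,230:340],None,fx=6,fy=6,interpolation=cv2.INTER_CUBIC))
"
```

```text
time_s: 9.62
tool_pos: [608.7, 89.0, 40.8]
eef_rot: [[-0.809, 0.267, 0.523], [0.225, 0.964, -0.144], [-0.542, 0.001, -0.84]]
force: [0.4, 0.1, -0.1]
width: 30.0
t 9.62 tcp [608.7  89.   40.8] loc [-47.1  -0.9] F [ 0.4  0.1 -0.1] w 30.0
q [-0.14  0.7  -0.32  2.13  1.89  0.55 -0.83] lean 32.8 zax [ 0.523 -0.144 -0.84 ]
rotvec to lean 33 [-0.002 -0.002  0.002]
```

View pics/s8.png

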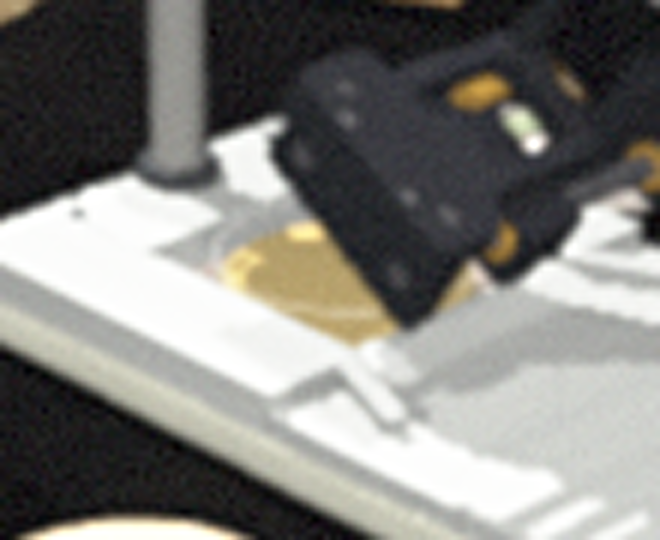

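View pics/t8.png

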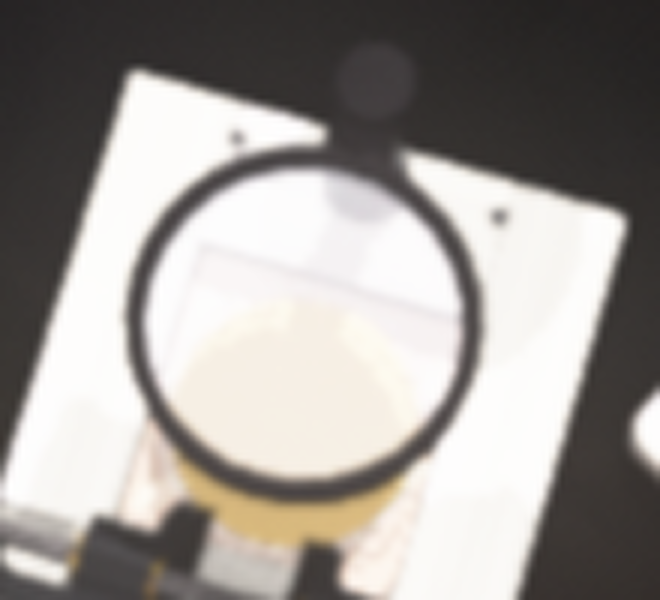

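```bash
python3 -m crank '[[0.32,1,-0.27,0,0,0,0],[0.32,1,-0.27,0,0,0,0],[0.32,1,-0.27,0,0,0,0],[0.32,0,0,0,0,0,0]]';  python3 -c "
from st import *
state(33)
c=env.capture('side');im=c['frame'];cv2.imwrite('pics/s9.png',cv2.resize(im[180:270,220:330],None,fx=6,fy=6,interpolation=cv2.INTER_CUBIC))
c=env.capture('top');im=c['frame'];cv2.imwrite('pics/t9.png',cv2.resize(im[140:240,230:340],None,fx=6,fy=6,interpolation=cv2.INTER_CUBIC))
"
```

```text
time_s: 10.22
tool_pos: [611.7, 88.1, 40.8]
eef_rot: [[-0.809, 0.267, 0.523], [0.225, 0.964, -0.144], [-0.542, 0.001, -0.84]]
force: [-0.2, 0.1, -0.3]
width: 29.7
t 10.22 tcp [611.7  88.1  40.8] loc [-43.9  -0.9] F [-0.2  0.1 -0.3] w 29.7
q [-0.14  0.7  -0.32  2.12  1.88  0.54 -0.82] lean 32.8 zax [ 0.523 -0.144 -0.84 ]
rotvec to lean 33 [-0.002 -0.002  0.002]
```

View pics/s9.png

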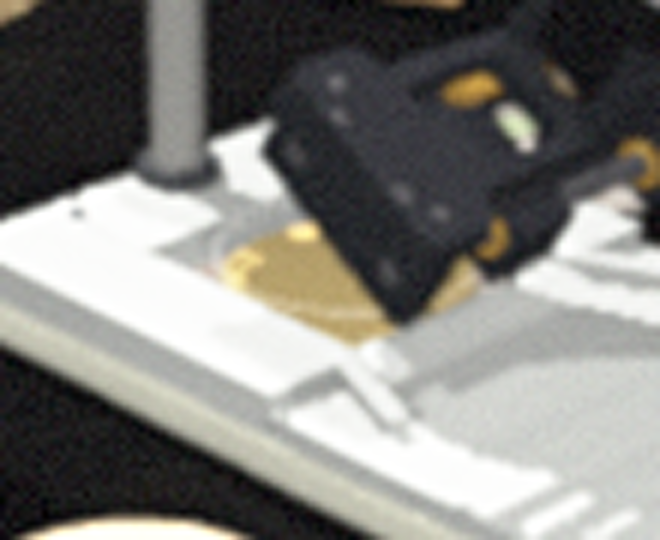

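View pics/t9.png

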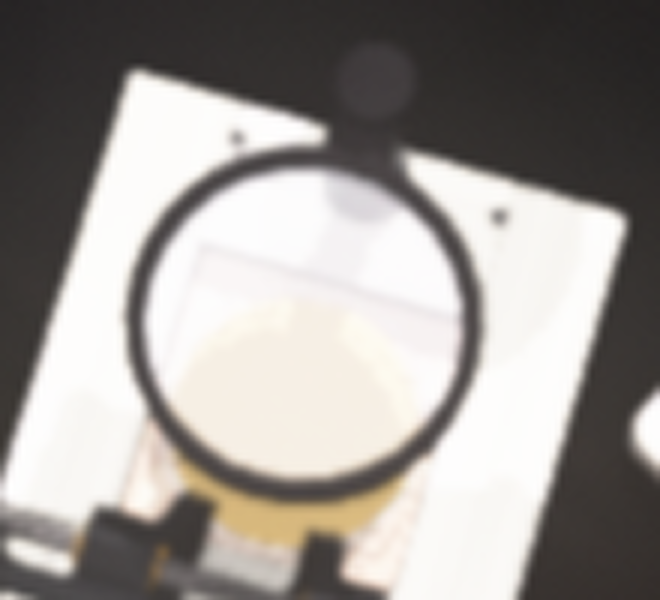

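The last 3 mm didn't move the dish and met no force, so it has probably dropped. I'm drawing back to look.

```bash
python3 -m crank '[[0.32,-5,1.4,3,0,0,0],[0.32,-15,4,8,0,0,0],[0.32,-20,5.5,12,0,0,0],[0.32,-20,5.5,15,0,0,0],[0.32,-20,5.5,20,0,0,0],[0.32,-20,5.5,20,0,0,0],[0.32,-20,5.5,20,0,0,0],[0.32,-20,5.5,20,0,0,0],[0.32,0,0,0,0,0,0]]';  python3 -c "
from st import *
state(33)
d=w(0,0,30)
c=env.capture('side');im=c['frame'];cv2.imwrite('pics/s10.png',cv2.resize(im[150:270,200:350],None,fx=5,fy=5,interpolation=cv2.INTER_CUBIC))
overlay(c,im,(200,150,350,270),5,d,'pics/s10o.png',22)
c=env.capture('top');im=c['frame'];cv2.imwrite('pics/t10f.png',im)
overlay(c,im,(230,140,340,240),6,d,'pics/t10o.png',22)
"
```

```text
time_s: 11.45
tool_pos: [470.7, 127.3, 160.2]
eef_rot: [[-0.809, 0.265, 0.525], [0.223, 0.964, -0.142], [-0.544, 0.003, -0.839]]
force: [0.5, 0.2, -0.8]
width: 30.0
t 11.45 tcp [470.7 127.3 160.2] loc [-190.3   -0.5] F [ 0.5  0.2 -0.8] w 30.0
q [-0.26  0.31 -0.45  2.37  1.42  0.59 -0.63] lean 33.0 zax [ 0.525 -0.142 -0.839]
rotvec to lean 33 [-0.003 -0.    -0.001]
```

View pics/s10.png

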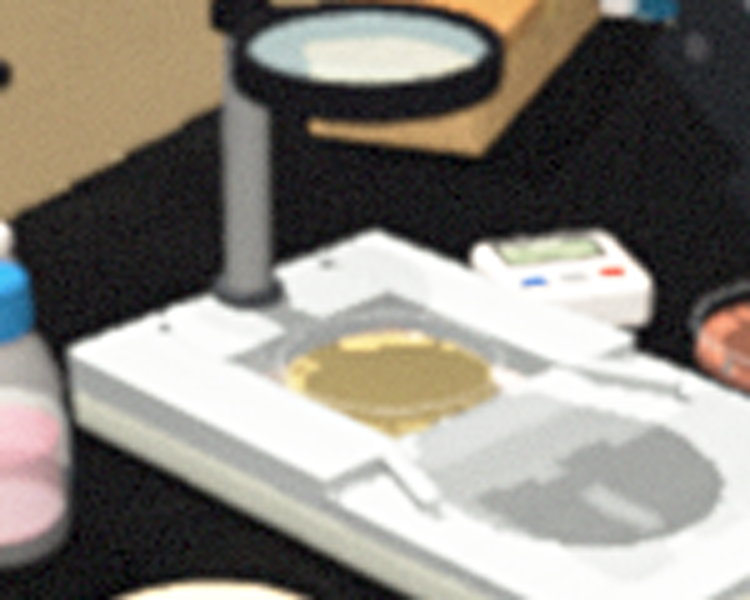

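View pics/s10o.png

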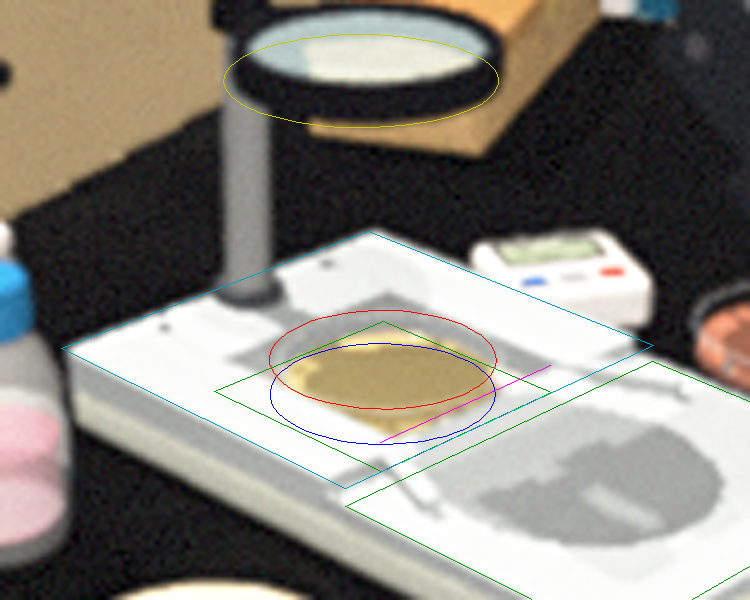

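View pics/t10o.png

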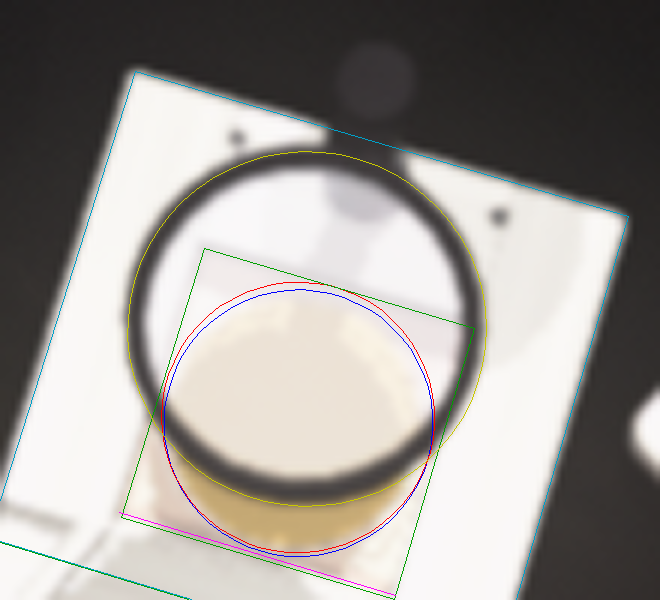

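View pics/t10f.png

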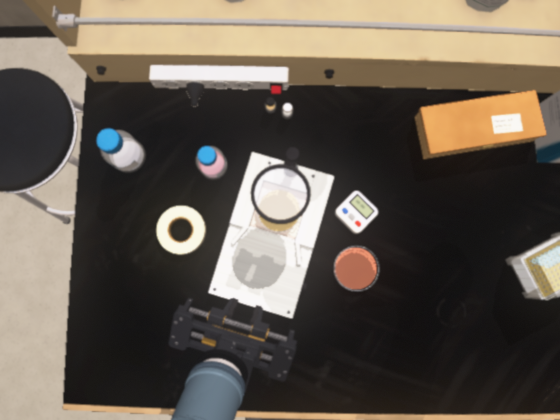

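```bash
python3 - <<'E'
from st import *
c,s=pickle.load(open('cams.pkl','rb'))
im0=cv2.imread('pics/side0.png')
s1=env.capture('side');im1=s1['frame'];cv2.imwrite('pics/side11.png',im1)
def pano(im,box,sc,C,R,out,shift=(1.25,1.5)):
    x0,y0,x1,y1=box
    a=cv2.resize(im[y0:y1,x0:x1],None,fx=sc,fy=sc,interpolation=cv2.INTER_CUBIC)
    for r,z,col in((44.5,-7.5,(255,0,0)),(44.5,7.5,(0,0,255)),(42,4,(0,120,0))):
        P=[C+R@np.array([r*np.cos(t),r*np.sin(t),z]) for t in np.linspace(0,6.28,80)]
        q=(proj(s,P)+np.array(shift)+.5-np.array([x0,y0]))*sc-.5
        cv2.polylines(a,[np.round(q).astype(int).reshape(-1,1,2)],True,col,1)
    return a
a=pano(im0,(295,220,375,270),6,np.array([525.3,105.3,37.5]),np.eye(3),'')
b=pano(im1,(240,195,320,245),6,w(0.5,0,29.5),np.eye(3),'')
# tilted: rear bottom on lip
th=np.radians(7.7);R=Ro.from_rotvec(th*np.array([*ey,0])).as_matrix()
C=w(-46.5,0,34)+R@np.array([*(44.5*ex),7.5])
d=pano(im1,(240,195,320,245),6,C,R,'')
r=cv2.resize(im1[195:245,240:320],None,fx=6,fy=6,interpolation=cv2.INTER_CUBIC)
cv2.imwrite('pics/cmp.png',cv2.resize(np.vstack([np.hstack([a,r]),np.hstack([b,d])]),(800,500),interpolation=cv2.INTER_AREA))
E
```

```text
(no output)
```

View pics/cmp.png

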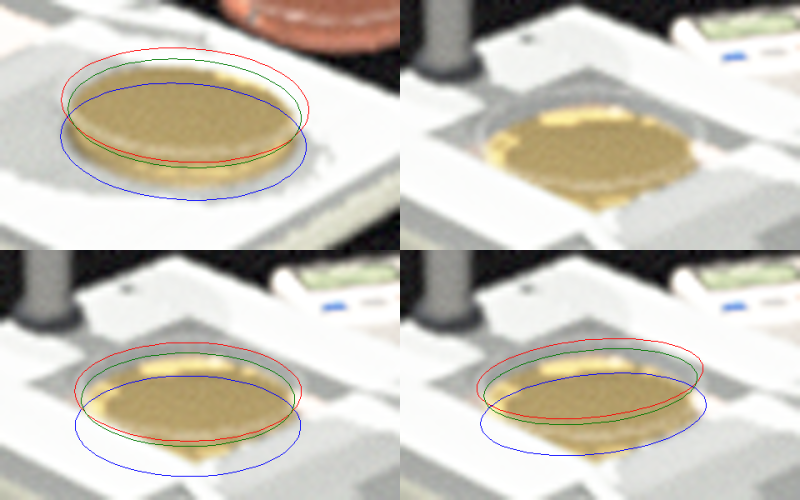

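```bash
python3 -c "
from cell import env
print(env.close_job())"
```

```text
the job is handed in; nothing more can be done
None
```

I pushed the dish over the lip and it dropped into the pocket under the magnifier. It lies flat as far as the pictures show, and I handed the job in at about 11.5 s of the 32 s allowed. I pushed it with the two fingers about 30 mm apart, leaning the tool from 20 to 33 degrees. I then drew back to 190 mm before the pocket's centre, at a height of 160 mm.

- **Seating:** in the last side picture the dish's rim matches a dish lying flat on the panel, and not one tilted with its rear on the lip. The final 3 mm of push did not move the dish and met no force.
- **Surroundings:** in the top picture the magnifier, bottle, timer, spare dish and tape are where they were at the start. Force readings between moves stayed under about 1.5 N.
- **Disagreement:** the side camera read about 2 to 3 mm off the top camera. I corrected for that shift in the flatness check, which therefore rests on that correction; no check failed.

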